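# Close up the home printer and start a copy

## Robot

A 6-joint arm with a two-finger parallel gripper is mounted at the origin on the work surface. World frame = base frame: x ahead of the robot, y to its left, z up, the work surface at z = 0. Lengths are in mm, angles in rad, forces in N, time in s.
With the tool pointing down it reaches from about 325 to 875 mm from the base axis. Payload 4.4 kg.
Tool frame: the origin (TCP) lies at the very end of the fingers, on their centre line; the grasp point (between the pads) lies 19 mm behind it; z points along the fingers, y is the line along which they close (so a half turn about z gives the same grasp; the last joint's range is limited). The gripper opens to 85 mm and grips with 20 to 120 N. Pads are 22 mm wide; open, the fingers measure 114 mm over their backs; the gripper's body (76 mm by 85 mm) begins 54 mm behind the grasp point. The pads swing forward as they close: fully open they stand 13 mm farther back than shut.
Start: joints at [-1.353, 0.207, 1.542, -0, 1.393, -0.15], TCP at [206.737, -536.551, 231.282] pointing down, gripper open.
Joint ranges: [-2.73, 2.73], [-0.86, 2.22], [0.23, 2.46], [-1.11, 4.25], [0.08, 2.63], [-2.82, 2.82]. Speed limits (rad/s): [2.79, 2.79, 3.14, 3.14, 3.14, 3.14].

## Interface

Orientations are given as a unit quaternion [w, x, y, z].
In Python, from bench import r gives the robot as it stands.
- The arm moves only by the tool apply_moves, never from a script. Its arguments are lists of equal length, an entry for each row: "angular": the turn, a rotation vector about the tool's x, y, z scaled (see below), a list of three; "delta_pos": the shift along the tool's x, y, z scaled (see below), a list of three; "claw": the opening, from 0 (shut) to 1 (fully open). A call has exactly 10 rows; each row shifts and turns the commanded pose from where the row before left it, along the tool's axes as they then stand; what a row does not reach is not made up. The controller multiplies each number of a shift by 75 mm and each number of a turn by 180 degrees. A row lasts 1/10 s, in which the tool goes at most 50 mm and 8.59 degrees, less where a joint would pass 70% of its speed; a pose out of reach is approached as far as the arm can. A call with a number of a shift or a turn outside -1 to 1 is refused whole. A call with a gripper value outside its range is refused whole. The fingers move at their own pace and stop on an object; "newtons" is the grip in N (left out, the last holds). Time passes only in rows, so rows that do not move let the fingers close, or fill a call up. It gives the time, the measured TCP pose, the force, the opening and the grip force at its end, in the units of the state.
- r.sense(): the state, without advancing time (a new reading comes with each control period).
- r.snapshot(name): name is "scene" or "top" or "wrist"; returns a dict with "color" (400x640x3 uint8, blue, green, red), "range_z" (400x640 float32, mm along the optical axis (not along the pixel's ray), 0 where there is no reading), "vfov" (degrees; the focal length in pixels is half the picture's height over the tangent of half this angle, whatever the lens; pixels are square), "cx", "cy" (the principal point, pixels), "cam_to_world" (4x4, takes a point from camera to world coordinates). Camera axes: x right, y down, z forward; pixel columns grow to the right and rows downward; lengths in mm; the calibration is good to about 2 mm. The wrist camera is an equidistant fisheye: a pixel r from the principal point sees the ray r / f radians off the axis. A picture is of the moment at which its call begins.
- r.finish_job(): hands the job in; it is judged then, once.
The state is a dict: "time_s": time; "q": joint angles; "qd": joint speeds; "effort": joint torques, N m; "position": TCP position; "tcp_rot": TCP orientation; "contact_force": force on the tool from outside, world axes, zero at the start; "torque": the same for the moment, N m; "finger_gap": opening from 0.0 (shut) to 1.0 (fully open); "grip_force": force on a finger pad.
Only numpy, scipy, OpenCV 4.12 (cv2) and the standard library are available. Lean on these libraries where they do the work, as an engineer would, in place of code of your own. Each camera call takes 0.05 s, during which the arm holds its last target. There are 200 camera calls.

## Task

A print lies on the glass of the home printer, ready to copy, but the scanner lid has been left up and the paper cassette is sticking out at the front. With the fingertips, push the lid down shut without slamming it and push the cassette fully home, in either order, and only then press the green start button and let go. Do not press the red stop button, and leave everything else on the sideboard where it stands.

Things in the scene. Friction and masses are not known exactly. Their poses are not given: they have to be found in the camera images.
- printer: White printer, fixed, 430 mm wide (y), 360 deep (x), 150 high to the glass, 180 over the shut lid. Origin: centre of its underside, on the table. Its x axis is level, from its front (cassette, buttons) to its back; z up. Front face at x -180 mm. Black control strip along the front of the top, x -180 to -118, z 151.5 mm. Open output slot above the cassette, z 68 to 104 mm.
- lid (a joint): Scanner lid angle in rad: 0 = shut flat on the printer, grows as it opens; starts at 0.4 to 0.68. Hinge line along the printer's y at the back of the lid, at printer x +145 mm, z 160 mm. Stiff hinge: it stays where it is left and closes only as far as it is pushed; 1 to 4 N near its front edge moves it. Closing faster than 1.5 rad/s is slamming.
- lid_press (a point): Point on the lid's top face (grey rim, white panel), mid-width, 22 mm in from its front edge; moves with the lid. The lid is a plate 430 mm wide, 262 from hinge line to front edge, 20 thick. With the lid shut this point is 240 mm in front of the hinge line and 20 mm above it, 180 mm above the table.
- cassette (a joint): How far the paper cassette sticks out, in m: 0 = fully home (hard stop), grows as it is pulled out towards the printer's front (its -x). It starts 0.03 to 0.06 out. It slides with about 2.5 N of friction and stays where it is left.
- cassette_front (a point): Centre of the outer face of the cassette's black front panel, 330 mm wide and 54 high (14 to 68 mm above the table), upright, facing the printer's front (-x). 41 mm above the table; moves with the cassette. When fully home the panel still stands 12 mm proud of the printer's front face.
- start_button (a joint): Travel of the green start button in m: 0 = up, 0.005 = right down (about 4.6 N; 1.3 N starts it moving). Sprung, comes back up by itself; it counts as pressed beyond 0.003.
- start_top (a point): Centre of the top of the round green start button, 21 mm diameter, standing 6.5 mm proud of the control strip, 158 mm above the table; pressed straight down. On the printer it lies at x -150, y -60 mm. The shut lid's front edge is 33 mm behind it.
- stop_button (a joint): Travel of the red stop button in m, same make as the start button; must stay up (less than 0.0015).
- stop_top (a point): Centre of the top of the round red stop button, 21 mm diameter, 53 mm from the start button, farther from the middle of the printer (printer x -150, y -113 mm).
- mug: Blue ceramic mug, 80 mm diameter, 92 high, handle on its +y side; origin centre of underside. Leave alone.
- pen_pot: Terracotta pen pot with three pens, 76 mm diameter, 95 high, 150 with the pens; origin centre of underside. Leave alone.
- clock: Round white alarm clock, 96 mm wide, 34 to 40 deep, 112 high; face to its -x; origin centre of underside. Leave alone.
- dark_remote: Black remote control lying flat, 170 x 46 x 18 mm, long side along its x; origin centre of underside. Leave alone.
- white_remote: White remote control lying flat, 150 x 46 x 18 mm, long side along its x; origin centre of underside. Leave alone.
- photo_frame: Standing photo frame, 115 mm wide, 155 high, 14 thick, with a 70 mm foot plate behind (+x); origin under the frame. Leave alone.

How it is judged (in metres and radians):
On the way, in this order (a step that is already met when the one before it is completed fails the run):
1. the lid is shut and the cassette is fully home (value of joint lid below 0.03 rad and value of joint cassette below 0.004 m), for 0.2 s.
2. the start button is pressed with both closed (all of step 1 and value of joint start_button above 0.003 m), for 0.05 s.
At the end, for the whole second after the job is handed in: The lid is shut (within 0.03 rad, 8 mm at its front edge), the cassette is home (within 4 mm), the start button has been pressed after both and is up again, the stop button is up, and the six loose things lie still within 20 mm of where they started (all of step 1 and value of joint each of start_button, stop_button below 0.0015 m and distance of each of mug, pen_pot, clock, dark_remote, white_remote, photo_frame from where it was at the start of the episode below 0.02 m and linear speed of each of mug, pen_pot, clock, dark_remote, white_remote, photo_frame below 0.02 m/s); the robot touches nothing.
It fails at once if the start button is pressed while the lid is up or the cassette is out (value of joint start_button above 0.003 m and (value of joint lid above 0.04 rad or value of joint cassette above 0.006 m)).
It fails at once if the stop button is pressed (value of joint stop_button above 0.003 m).
It fails at once if the lid is slammed (closes faster than 1.5 rad/s) (velocity of joint lid below -1.5 rad/s).
It fails at once if the lid is lifted higher or the cassette pulled further out than any start leaves them (value of joint lid above 0.76 rad or value of joint cassette above 0.07 m).
It fails at once if a loose thing is pushed aside, picked up or knocked over (distance of any of mug, pen_pot, clock, dark_remote, white_remote, photo_frame from where it was at the start of the episode above 0.025 m or angle between any of mug, pen_pot, clock, dark_remote, white_remote, photo_frame's own z axis and vertical above 0.35 rad).
It also fails if it takes over 54 s, if anything falls off the work surface, if the arm or the gripper's body presses on something with over 40 N, if the wrist force passes 120 N, or if a joint passes its speed limit or range.

## Working session

There is one attempt and no reset: what is moved stays moved. The work goes in short steps, Python scripts to look and compute and a tool call to move; the robot and the scene stay as the last step left them, time stands still between calls to the robot, and variables do not carry over. Pictures are saved under pics/ and viewed, at most 10 in all, crops included, and the job is handed in when it is done.

Besides the shell and the picture viewer there is one more tool, called after "Call:" as name(argument=value, ...) on one line, values as JSON. apply_moves: Moves the arm, as the interface text tells. Its arguments: {"type":"object","properties":{"angular":{"type":"array","items":{"type":"array","items":{"type":"number"}}},"delta_pos":{"type":"array","items":{"type":"array","items":{"type":"number"}}},"claw":{"type":"array","items":{"type":"number"}},"newtons":{"type":"number"}},"required":["angular","delta_pos","claw"]}

```bash
ls; mkdir -p pics; cat > h.py <<'E'
import numpy as np, cv2
from bench import r
from scipy.spatial.transform import Rotation as R
def cloud(s):
    h,w=s["range_z"].shape; f=h/2/np.tan(np.radians(s["vfov"]/2))
    v,u=np.mgrid[:h,:w]; z=s["range_z"]
    p=np.stack([(u-s["cx"])/f*z,(v-s["cy"])/f*z,z],-1)
    T=np.array(s["cam_to_world"]); P=p@T[:3,:3].T+T[:3,3]; P[z==0]=np.nan
    return P
E
python3 - <<'E'
from h import *
for n in("scene","top"):
    s=r.snapshot(n); cv2.imwrite(f"pics/{n}0.png",s["color"]); np.save(n,cloud(s)); np.save(n+"c",s["color"])
    print(n,np.round(s["cam_to_world"],2))
print(r.sense())
E
```

```text
pics
scene [[ 1.50000e-01  9.40000e-01 -3.10000e-01  8.64860e+02]
 [ 9.90000e-01 -1.40000e-01  5.00000e-02 -5.39200e+01]
 [ 0.00000e+00 -3.10000e-01 -9.50000e-01  1.16188e+03]
 [ 0.00000e+00  0.00000e+00  0.00000e+00  1.00000e+00]]
top [[-1.0000e-02 -9.9000e-01  1.0000e-01  3.6748e+02]
 [-1.0000e+00  1.0000e-02  1.0000e-02 -3.1740e+01]
 [-1.0000e-02 -1.0000e-01 -9.9000e-01  1.7456e+03]
 [ 0.0000e+00  0.0000e+00  0.0000e+00  1.0000e+00]]
{'time_s': 0.1, 'q': array([-1.35354809e+00,  2.07375621e-01,  1.54287172e+00, -3.00940010e-05,
        1.39349505e+00, -1.50468702e-01]), 'qd': array([-0.00207454, -0.00084277, -0.00466462,  0.00120307,  0.0004337 ,
       -0.00027436]), 'effort': array([ 5.46323008e-05, -3.84084749e+01, -2.92549324e+01, -3.57269237e-04,
        4.74934044e-03,  4.71035989e-06]), 'position': array([ 206.54657436, -535.85925684,  230.18994033]), 'tcp_rot': array([-1.07377446e-03,  9.83144534e-01,  1.82826882e-01, -5.06829209e-05]), 'contact_force': array([ 1.052369  ,  0.55297061, -0.88247748]), 'torque': array([-0.04039534,  0.00710668, -0.03450542]), 'grip_force': 0.0, 'finger_gap': 1.0015831300579354}
```

View pics/scene0.png

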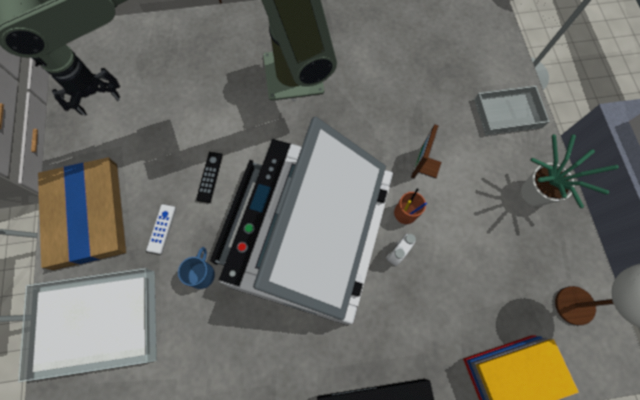

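View pics/top0.png

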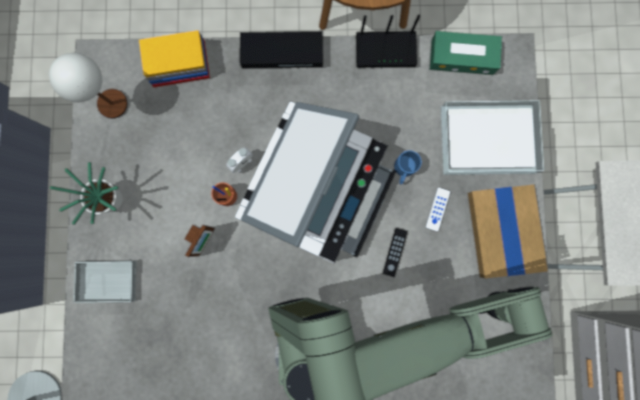

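Scene view: green button at (249,228), red at (242,247), the lid up and the cassette sticking out at its lower left. The mug at (195,270) stands close to the cassette. Top view: green at (361,183), red at (368,168), mug at (406,163), remotes at (396,250) and (438,208).

```bash
python3 - <<'E'
from h import *
for n,g0,r0 in(("scene",(249,228),(242,247)),("top",(361,183),(368,168))):
    P=np.load(n+".npy"); c=np.load(n+"c.npy").astype(int); b,g,rr=c[...,0],c[...,1],c[...,2]
    v,u=np.mgrid[:400,:640]; out=[]
    for (x,y),m in((g0,(g>rr+30)&(g>b+20)),(r0,(rr>g+40)&(rr>b+40))):
        m=m&(np.hypot(u-x,v-y)<12); out.append(np.nanmean(P[m],0)); print(n,m.sum(),out[-1].round(1))
    S,T=out; yd=(S-T)[:2]; print("dist",np.hypot(*yd)); 
    # strip: dark points near z 151.5
    m=(c.max(-1)<70)&(abs(P[...,2]-151.5)<5)&(np.hypot(P[...,0]-S[0],P[...,1]-S[1])<420)
    rect=cv2.minAreaRect(P[m][:,:2].astype(np.float32)); print("strip",m.sum(),rect)
    # long axis angle
    _,_,V=np.linalg.svd(P[m][:,:2]-P[m][:,:2].mean(0)); ya=V[0]*np.sign(V[0]@yd); 
    print("yaxis btn",yd/np.hypot(*yd),"strip",ya)
    xa=np.array([ya[1],-ya[0]])
    O=S[:2]-(-150*xa-60*ya); yaw=np.arctan2(xa[1],xa[0]); print("O",O,"yaw",yaw, "O from strip",P[m][:,:2].mean(0)+149*xa)
    L=np.stack([(P[...,:2]-O)@xa,(P[...,:2]-O)@ya,P[...,2]],-1)
    # cassette
    m=(L[...,0]<-186)&(L[...,0]>-260)&(abs(L[...,1])<165)&(L[...,2]>60)&(L[...,2]<74)
    print("cass",m.sum(),np.nanpercentile(L[m],[2,50,98],axis=0).round(1))
    m=(abs(L[...,1])<180)&(L[...,0]>-150)&(L[...,0]<140)&(L[...,2]>190)
    q=L[m]; k=np.polyfit(q[:,0],q[:,2],1); print("lid",m.sum(),"ang",np.arctan(-k[0]),np.nanpercentile(q,[1,99],axis=0).round(1))
    np.save(n+"L",L)
    m=(b>rr+40)&(b>g+15)&(P[...,2]>20)&(P[...,2]<110)&(L[...,0]<-180)&(L[...,0]>-400)
    print("mug L",np.nanpercentile(L[m],[2,50,98],axis=0).round(0)); print("mug W",np.nanpercentile(P[m],[2,50,98],axis=0).round(0))
E
```

```text
scene 53 [ 576.  -185.1  156.2]
scene 56 [ 624.1 -207.9  156.1]
dist 53.234677372964015
strip 3065 ((583.5826416015625, -29.193115234375), (345.0837707519531, 423.3170166015625), 64.54971313476562)
yaxis btn [-0.90382039  0.42791203] strip [-0.907285    0.42051627]
O [584.60304845 -23.81107412] yaw 1.1367820557328507 O from strip [596.95654191 -24.16218767]
cass 542 [[-243.5 -159.3   60.7]
 [-235.4  -11.8   66.4]
 [-228.6  155.7   71.7]]
lid 12414 ang 0.6503297634401725 [[ -56.8 -177.   193.1]
 [ 136.7  175.8  334.1]]
mug L [[-309. -242.   23.]
 [-274. -194.   87.]
 [-232. -141.   94.]]
mug W [[ 595. -393.   23.]
 [ 651. -340.   87.]
 [ 695. -317.   94.]]
top 38 [ 579.3 -187.   155.2]
top 43 [ 627.1 -210.2  155. ]
dist 53.094722028143785
strip 1317 ((590.2408447265625, -28.857620239257812), (353.36590576171875, 419.3840026855469), 64.29312133789062)
yaxis btn [-0.89934444  0.43724088] strip [-0.90132909  0.43313493]
O [590.20241802 -25.79257788] yaw 1.1228283238728618 O from strip [587.14455737 -26.35842107]
cass 370 [[-247.6 -156.4   60.6]
 [-240.1   -0.6   66.3]
 [-232.6  157.    73.2]]
lid 7117 ang 0.6453911343662346 [[ -60.4 -176.2  192.7]
 [ 134.9  176.4  335.9]]
mug L [[-308. -244.   23.]
 [-274. -200.   71.]
 [-233. -140.   96.]]
mug W [[ 595. -397.   23.]
 [ 655. -350.   71.]
 [ 695. -321.   96.]]
```

Call:
apply_moves(angular=[[0,0,-0.0475],[0,0,-0.0475],[0,0,-0.0475],[0,0,-0.0475],[0,0,-0.0475],[0,0.039,0],[0,0.039,0],[0,0.039,0],[0,0.039,0],[0,0.039,0]], delta_pos=[[0,0,0],[0,0,0],[0,0,0],[0,0,0],[0,0,0],[0,0,0],[0,0,0],[0,0,0],[0,0,0],[0,0,0]], claw=[0,0,0,0,0,0,0,0,0,0])

```text
time_s: 1.1
position: [206.5, -536.9, 231.5]
tcp_rot: [-0.16, 0.809, 0.504, 0.258]
contact_force: [-0.4, 0.4, -0.4]
finger_gap: -0.003
grip_force: 0.0
```

```bash
cat >> h.py <<'E'
O=np.array([587,-25.]); YAW=1.128; xa=np.array([np.cos(YAW),np.sin(YAW)]); ya=np.array([-xa[1],xa[0]])
def W(x,y,z): return np.array([*(O+x*xa+y*ya),z])
def go(*pts):
    s=r.sense(); q=s["tcp_rot"]; M=R.from_quat([q[1],q[2],q[3],q[0]]); p=np.array(s["position"])
    l=p[:2]-O; print("t",round(s["time_s"],2),"pos",p.round(1),"local",(l@xa).round(1),(l@ya).round(1),"F",s["contact_force"].round(1),"gap",round(s["finger_gap"],2),"q",s["q"].round(2))
    print(M.as_matrix().round(3).tolist())
    for t in pts:
        t=W(*t); print("world",t.round(0),"tool units",(M.inv().apply(t-p)/75).round(3)); p=t
E
python3 -c "
from h import *
go((-310,20,150),(-290,20,42))
L=np.load('topL.npy');P=np.load('top.npy')
for u,v in((396,250),(438,208),(223,193),(345,90)):print(P[v,u].round(),L[v,u].round())"
```

```text
t 1.1 pos [ 206.5 -536.9  231.5] local -625.6 124.5 F [-0.4  0.4 -0.4] gap -0.0 q [-1.51  0.54  1.22  0.31  1.92 -1.03]
[[0.36, 0.897, 0.256], [0.732, -0.441, 0.519], [0.578, 0.001, -0.816]]
world [ 436. -297.  150.] tool units [2.819 1.332 3.332]
world [ 445. -278.   42.] tool units [-0.615 -0.005  1.329]
[ 359. -318.   15.] [-364.   82.   15.]
[ 504. -468.   21.] [-436. -114.   21.]
[565. 288.  25.] [272. 159.  25.]
[ 942. -151.   -3.] [  39. -372.   -3.]
```

Call:
apply_moves(angular=[[0,0,0],[0,0,0],[0,0,0],[0,0,0],[0,0,0],[0,0,0],[0,0,0],[0,0,0],[0,0,0],[0,0,0]], delta_pos=[[0.3,0.14,0.36],[0.3,0.14,0.36],[0.3,0.14,0.36],[0.3,0.14,0.36],[0.3,0.14,0.36],[0.3,0.14,0.36],[0.3,0.14,0.36],[0.3,0.14,0.36],[0.3,0.14,0.36],[0.12,0.07,0.09]], claw=[0,0,0,0,0,0,0,0,0,0])

```text
time_s: 2.1
position: [436.4, -292.4, 146.9]
tcp_rot: [-0.162, 0.808, 0.505, 0.256]
contact_force: [-0.2, 0.5, 0.3]
finger_gap: -0.001
grip_force: 0.0
```

```bash
python3 -c "
from h import *
go((-285,20,42),(-245,20,42),(-190,20,42))"
```

```text
t 2.1 pos [ 436.4 -292.4  146.9] local -306.1 21.5 F [-0.2  0.5  0.3] gap -0.0 q [-1.06  0.37  1.65  0.49  1.51 -0.73]
[[0.36, 0.899, 0.25], [0.733, -0.438, 0.52], [0.577, -0.004, -0.816]]
world [ 447. -274.   42.] tool units [-0.578  0.023  1.305]
world [ 464. -238.   42.] tool units [ 0.435 -0.006  0.308]
world [ 488. -188.   42.] tool units [ 0.599 -0.008  0.423]
```

Call:
apply_moves(angular=[[0,0,0],[0,0,0],[0,0,0],[0,0,0],[0,0,0],[0,0,0],[0,0,0],[0,0,0],[0,0,0],[0,0,0]], delta_pos=[[-0.116,0.004,0.26],[-0.116,0.004,0.26],[-0.116,0.004,0.26],[-0.116,0.004,0.26],[-0.116,0.004,0.26],[0,0,0],[0.1,0,0.07],[0.1,0,0.07],[0.1,0,0.07],[0.1,0,0.07]], claw=[0,0,0,0,0,0,0,0,0,0])

```text
time_s: 3.1
position: [463.2, -245.6, 44.7]
tcp_rot: [-0.158, 0.809, 0.504, 0.256]
contact_force: [-3.8, -8.3, 2.8]
finger_gap: 0.006
grip_force: 5.7
```

```bash
python3 -c "
from h import *
go((-190,20,42))
s=r.snapshot('scene');cv2.imwrite('pics/s1.png',cv2.resize(s['color'][130:330,130:430],None,fx=2.6,fy=2.6))"
```

```text
t 3.1 pos [ 463.2 -245.6   44.7] local -252.4 17.4 F [-3.8 -8.3  2.8] gap 0.01 q [-0.97  0.49  1.74  0.55  1.29 -0.77]
[[0.36, 0.898, 0.254], [0.735, -0.441, 0.515], [0.574, 0.002, -0.819]]
world [ 488. -188.   42.] tool units [ 0.66  -0.047  0.507]
```

View pics/s1.png

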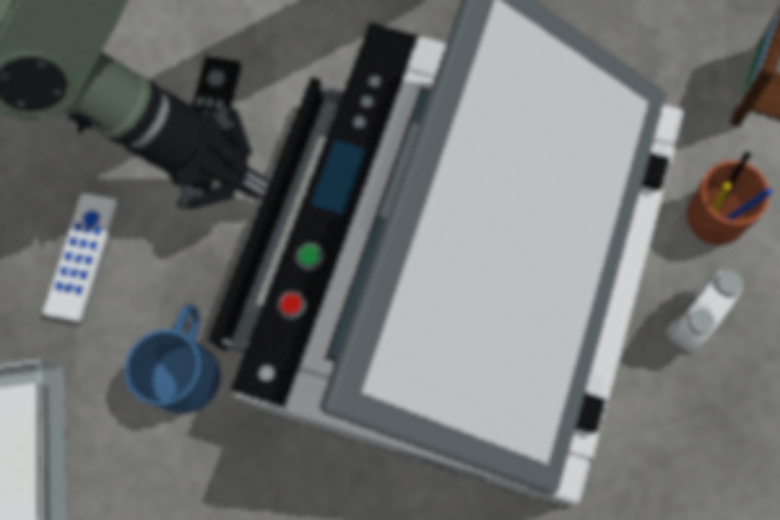

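The shut fingertips touch the cassette front at about (265,190) in the crop, clear of the mug and remotes. I'll push on.

Call:
apply_moves(angular=[[0,0,0],[0,0,0],[0,0,0],[0,0,0],[0,0,0],[0,0,0],[0,0,0],[0,0,0],[0,0,0],[0,0,0]], delta_pos=[[0.06,0,0.045],[0.06,0,0.045],[0.06,0,0.045],[0.06,0,0.045],[0.06,0,0.045],[0.06,0,0.045],[0.06,0,0.045],[0.06,0,0.045],[0,0,0],[0,0,0]], claw=[0,0,0,0,0,0,0,0,0,0])

```text
time_s: 4.15
position: [482.1, -204.3, 42.1]
tcp_rot: [-0.16, 0.809, 0.504, 0.256]
contact_force: [-0.3, -0.1, -0.3]
finger_gap: -0.002
grip_force: 0.0
```

```bash
python3 -c "
from h import *
go((-190,20,42))"
```

```text
t 4.15 pos [ 482.1 -204.3   42.1] local -207.0 18.0 F [-0.3 -0.1 -0.3] gap -0.0 q [-0.9   0.48  1.77  0.58  1.25 -0.73]
[[0.361, 0.898, 0.253], [0.734, -0.44, 0.518], [0.576, -0.001, -0.818]]
world [ 488. -188.   42.] tool units [ 0.184 -0.03   0.131]
```

Call:
apply_moves(angular=[[0,0,0],[0,0,0],[0,0,0],[0,0,0],[0,0,0],[0,0,0],[0,0,0],[0,0,0],[0,0,0],[0,0,0]], delta_pos=[[0.025,0,0.018],[0.025,0,0.018],[0.025,0,0.018],[0.025,0,0.018],[0.025,0,0.018],[0.025,0,0.018],[0.025,0,0.018],[0,0,0],[0,0,0],[0,0,0]], claw=[0,0,0,0,0,0,0,0,0,0])

```text
time_s: 5.15
position: [486.3, -196.7, 42.0]
tcp_rot: [-0.156, 0.81, 0.506, 0.251]
contact_force: [-21.1, -18.3, 8.8]
finger_gap: -0.001
grip_force: 12.6
```

```bash
python3 -c "
from h import *
go((-240,20,42),(-260,20,150))"
```

```text
t 5.15 pos [ 486.3 -196.7   42. ] local -198.3 17.4 F [-21.1 -18.3   8.8] gap -0.0 q [-0.88  0.47  1.78  0.58  1.23 -0.72]
[[0.362, 0.898, 0.249], [0.741, -0.439, 0.507], [0.565, 0.001, -0.825]]
world [ 466. -233.   42.] tool units [-0.459 -0.028 -0.314]
world [ 458. -251.  150.] tool units [ 0.594  0.004 -1.339]
```

Hard stop reached (29 N). Retreating and rising.

Call:
apply_moves(angular=[[0,0,0],[0,0,0],[0,0,0],[0,0,0],[0,0,0],[0,0,0],[0,0,0],[0,0,0],[0,0,0],[0,0,0]], delta_pos=[[-0.1,0,-0.07],[-0.2,0,-0.14],[-0.2,0,-0.14],[-0.1,0,-0.2],[0.1,0,-0.35],[0.2,0,-0.4],[0.3,0,-0.43],[0.35,0,-0.5],[0.35,0,-0.5],[0.35,0,-0.5]], claw=[0,0,0,0,0,0,0,0,0,0])

```text
time_s: 6.15
position: [456.2, -258.0, 288.3]
tcp_rot: [-0.159, 0.809, 0.504, 0.256]
contact_force: [1.1, -0.4, 0.2]
finger_gap: -0.001
grip_force: 0.0
```

```bash
python3 -c "
from h import *
go((-220,0,390))
s=r.snapshot('top');P=cloud(s);l=P[...,:2]-O;x=l@xa;y=l@ya
m=(x<-186)&(x>-260)&(abs(y)<165)&(P[...,2]>60)&(P[...,2]<74);print('cass',m.sum(),np.nanpercentile(x[m],[1,50,99]))"
```

```text
t 6.15 pos [ 456.2 -258.   288.3] local -266.6 18.4 F [ 1.1 -0.4  0.2] gap -0.0 q [-1.    0.18  1.57  0.52  1.71 -0.55]
[[0.361, 0.897, 0.254], [0.734, -0.441, 0.516], [0.575, 0.0, -0.818]]
world [ 493. -224.  390.] tool units [ 1.291  0.237 -0.75 ]
cass 174 [-193.63471443 -189.2861417  -186.06780869]
```

Call:
apply_moves(angular=[[0,0,0],[0,0,0],[0,0,0],[0,-0.039,0],[0,-0.039,0],[0,-0.039,0],[0,-0.039,0],[0,-0.039,0],[0,0,0],[0,0,0]], delta_pos=[[0.3,0.06,-0.4],[0.3,0.06,-0.4],[0.3,0.06,-0.4],[0,0.06,0],[0,0,0],[0,0,0],[0,0,0],[0,0,0],[0,0,0],[0,0,0]], claw=[0,0,0,0,0,0,0,0,0,0])

```text
time_s: 7.2
position: [474.3, -262.2, 398.3]
tcp_rot: [-0.001, 0.849, 0.529, 0.001]
contact_force: [0.9, -0.3, 0.1]
finger_gap: 0.003
grip_force: 0.0
```

```bash
python3 -c "
from h import *
go((-40,0,385),(-34,0,335))
s=r.snapshot('top');P=cloud(s);l=P[...,:2]-O;x=l@xa;y=l@ya
m=(x<140)&(x>-150)&(abs(y)<180)&(P[...,2]>190)&(P[...,2]<345);k=np.polyfit(x[m],P[m][:,2],1);print('lid',np.arctan(-k[0]),k,np.nanmin(x[m]))"
```

```text
t 7.2 pos [ 474.3 -262.2  398.3] local -262.7 0.2 F [ 0.9 -0.3  0.1] gap 0.0 q [-0.67  0.06  1.37  0.    1.71 -0.21]
[[0.44, 0.898, 0.001], [0.898, -0.44, 0.002], [0.002, -0.0, -1.0]]
world [570. -61. 385.] tool units [ 2.968 -0.035  0.183]
world [572. -56. 335.] tool units [ 0.079 -0.001  0.667]
lid 0.6470358801859576 [ -0.75553778 296.26430867] -65.71645405556296
```

Call:
apply_moves(angular=[[0,0,0],[0,0,0],[0,0,0],[0,0,0],[0,0,0],[0,0,0],[0,0,0],[0,0,0],[0,0,0],[0,0,0]], delta_pos=[[0.424,-0.005,0.02],[0.424,-0.005,0.02],[0.424,-0.005,0.02],[0.424,-0.005,0.02],[0.424,-0.005,0.02],[0.424,-0.005,0.02],[0.424,-0.005,0.02],[0.08,0,0.25],[0,0,0.25],[0,0,0.1]], claw=[0,0,0,0,0,0,0,0,0,0])

```text
time_s: 8.25
position: [571.5, -57.5, 339.7]
tcp_rot: [-0.002, 0.849, 0.528, -0.002]
contact_force: [-0.2, 0.3, -0.5]
finger_gap: 0.001
grip_force: 0.0
```

```bash
python3 -c "
from h import *
go()
c=lambda t:(145-240*np.cos(t)+20*np.sin(t),0,160+240*np.sin(t)+20*np.cos(t))
go(*[c(t) for t in (.65,.5,.35,.2,.1,0,-.03)])"
```

```text
t 8.25 pos [571.5 -57.5 339.7] local -36.0 0.1 F [-0.2  0.3 -0.5] gap 0.0 q [-0.25  0.15  1.39  0.    1.61  0.21]
[[0.443, 0.897, -0.005], [0.897, -0.443, 0.002], [-0.0, -0.006, -1.0]]
t 8.25 pos [571.5 -57.5 339.7] local -36.0 0.1 F [-0.2  0.3 -0.5] gap 0.0 q [-0.25  0.15  1.39  0.    1.61  0.21]
[[0.443, 0.897, -0.005], [0.897, -0.443, 0.002], [-0.0, -0.006, -1.0]]
world [572. -56. 321.] tool units [0.027 0.002 0.247]
world [563. -76. 293.] tool units [-0.294  0.007  0.381]
world [555. -91. 261.] tool units [-0.234  0.006  0.42 ]
world [ 550. -103.  227.] tool units [-0.169  0.005  0.451]
world [ 548. -108.  204.] tool units [-0.074  0.003  0.312]
world [ 546. -111.  180.] tool units [-0.043  0.002  0.318]
world [ 546. -111.  173.] tool units [-0.007  0.001  0.096]
```

Call:
apply_moves(angular=[[0,0,0],[0,0,0],[0,0,0],[0,0,0],[0,0,0],[0,0,0],[0,0,0],[0,0,0],[0,0,0],[0,0,0]], delta_pos=[[0.01,0,0.08],[0.01,0,0.08],[0,0,0.08],[-0.059,0,0.076],[-0.059,0,0.076],[-0.059,0,0.076],[-0.059,0,0.076],[-0.059,0,0.076],[-0.047,0,0.084],[-0.047,0,0.084]], claw=[0,0,0,0,0,0,0,0,0,0])

```text
time_s: 9.25
position: [560.1, -82.0, 283.1]
tcp_rot: [0.0, 0.849, 0.529, -0.0]
contact_force: [1.2, -0.2, 2.4]
finger_gap: 0.006
grip_force: 1.1
```

```bash
cat > lid.py <<'E'
from h import *
go()
s=r.snapshot('top');P=cloud(s);l=P[...,:2]-O;x=l@xa;y=l@ya
m=(x<100)&(x>-60)&(y<-90)&(y>-180)&(P[...,2]>165)&(P[...,2]<345)
k=np.polyfit(x[m],P[m][:,2],1);print('lid',np.arctan(-k[0]),k,m.sum())
E
python3 lid.py
```

```text
t 9.25 pos [560.1 -82.  283.1] local -63.0 -0.1 F [ 1.2 -0.2  2.4] gap 0.01 q [-0.3   0.15  1.5  -0.    1.49  0.16]
[[0.441, 0.897, -0.0], [0.897, -0.441, -0.0], [-0.001, -0.0, -1.0]]
lid 0.4362476607206261 [ -0.4662046  249.53578848] 1230
```

Call:
apply_moves(angular=[[0,0,0],[0,0,0],[0,0,0],[0,0,0],[0,0,0],[0,0,0],[0,0,0],[0,0,0],[0,0,0],[0,0,0]], delta_pos=[[-0.047,0,0.084],[-0.047,0,0.084],[-0.047,0,0.084],[-0.034,0,0.09],[-0.034,0,0.09],[-0.034,0,0.09],[-0.034,0,0.09],[-0.034,0,0.09],[-0.022,0,0.09],[-0.022,0,0.09]], claw=[0,0,0,0,0,0,0,0,0,0])

```text
time_s: 10.3
position: [548.6, -105.6, 216.9]
tcp_rot: [0.0, 0.849, 0.529, -0.0]
contact_force: [0.2, 1.3, 1.6]
finger_gap: 0.001
grip_force: 0.9
```

```bash
python3 lid.py
```

```text
t 10.3 pos [ 548.6 -105.6  216.9] local -89.3 0.2 F [0.2 1.3 1.6] gap 0.0 q [-0.34  0.18  1.6  -0.    1.36  0.11]
[[0.441, 0.897, -0.0], [0.897, -0.441, -0.0], [-0.0, 0.0, -1.0]]
lid 0.15341979383200777 [-1.54634949e-01  2.02002198e+02] 1300
```

Call:
apply_moves(angular=[[0,0,0],[0,0,0],[0,0,0],[0,0,0],[0,0,0],[0,0,0],[0,0,0],[0,0,0],[0,0,0],[0,0,0]], delta_pos=[[-0.012,0,0.07],[-0.012,0,0.07],[-0.012,0,0.07],[-0.012,0,0.07],[-0.012,0,0.07],[0,0,0.07],[0,0,0.03],[0,0,0.03],[0,0,0.03],[0,0,0.03]], claw=[0,0,0,0,0,0,0,0,0,0])

```text
time_s: 11.35
position: [546.8, -109.5, 179.9]
tcp_rot: [0.0, 0.849, 0.529, -0.0]
contact_force: [-9.6, 1.9, 23.5]
finger_gap: -0.001
grip_force: 11.8
```

```bash
python3 lid.py
```

```text
t 11.35 pos [ 546.8 -109.5  179.9] local -93.5 0.1 F [-9.6  1.9 23.5] gap -0.0 q [-0.35  0.22  1.64 -0.    1.28  0.1 ]
[[0.441, 0.898, 0.0], [0.898, -0.441, -0.0], [-0.0, 0.0, -1.0]]
lid -0.0008382417919490176 [8.38241988e-04 1.79862354e+02] 1312
```

Lid is shut. Next, lift and go above the start button.

```bash
python3 -c "
from h import *
go((-93.5,0,225),(-150,-60,225),(-150,-60,175))"
```

```text
t 11.4 pos [ 546.8 -109.4  180. ] local -93.5 0.2 F [-7.6  0.6 15.1] gap 0.0 q [-0.35  0.22  1.64 -0.    1.28  0.1 ]
[[0.441, 0.898, 0.0], [0.898, -0.441, -0.0], [-0.0, 0.0, -1.0]]
world [ 547. -109.  225.] tool units [ 0.     0.003 -0.6  ]
world [ 577. -186.  225.] tool units [-0.742  0.81   0.001]
world [ 577. -186.  175.] tool units [ 0.    -0.     0.667]
```

Call:
apply_moves(angular=[[0,0,0],[0,0,0],[0,0,0],[0,0,0],[0,0,0],[0,0,0],[0,0,0],[0,0,0],[0,0,0],[0,0,0]], delta_pos=[[0,0,-0.1],[0,0,-0.25],[0,0,-0.25],[-0.185,0.2025,0],[-0.185,0.2025,0],[-0.185,0.2025,0],[-0.185,0.2025,0],[0,0,0.2],[0,0,0.2],[0,0,0]], claw=[0,0,0,0,0,0,0,0,0,0])

```text
time_s: 12.4
position: [573.6, -184.4, 186.5]
tcp_rot: [-0.004, 0.849, 0.529, -0.002]
contact_force: [-0.5, 1.0, -0.7]
finger_gap: -0.002
grip_force: 0.0
```

```bash
python3 -c "
from h import *
go((-150,-60,163),(-150,-60,154))
s=r.snapshot('scene');cv2.imwrite('pics/s2.png',cv2.resize(s['color'][150:310,150:350],None,fx=3.5,fy=3.5))"
```

```text
t 12.4 pos [ 573.6 -184.4  186.5] local -149.8 -56.2 F [-0.5  1.  -0.7] gap -0.0 q [-0.45  0.31  1.51  0.    1.33  0.  ]
[[0.441, 0.897, -0.009], [0.897, -0.441, 0.005], [0.0, -0.01, -1.0]]
world [ 577. -186.  163.] tool units [-0.002  0.054  0.313]
world [ 577. -186.  154.] tool units [-0.     0.001  0.12 ]
```

View pics/s2.png

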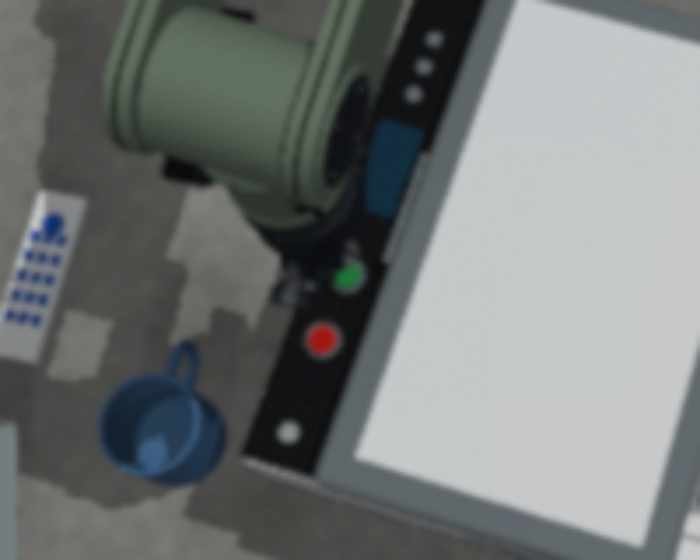

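The crop shows the lid shut and the fingertips just above the green button at (348,275). Red at (322,340) is clear.

Call:
apply_moves(angular=[[0,0,0],[0,0,0],[0,0,0],[0,0,0],[0,0,0],[0,0,0],[0,0,0],[0,0,0],[0,0,0],[0,0,0]], delta_pos=[[0,0.05,0.1],[0,0,0.1],[0,0,0.1],[0,0,0.02],[0,0,0.02],[0,0,0.02],[0,0,0.02],[0,0,0.02],[0,0,0.02],[0,0,0]], claw=[0,0,0,0,0,0,0,0,0,0])

```text
time_s: 13.45
position: [579.9, -187.6, 160.2]
tcp_rot: [-0.0, 0.849, 0.529, -0.0]
contact_force: [0.2, -0.3, -0.6]
finger_gap: 0.003
grip_force: 0.0
```

```bash
python3 -c "
from h import *
go((-150,-60,153))"
```

```text
t 13.45 pos [ 579.9 -187.6  160.2] local -150.0 -63.3 F [ 0.2 -0.3 -0.6] gap 0.0 q [-0.45  0.34  1.52 -0.    1.28  0.  ]
[[0.441, 0.897, -0.0], [0.897, -0.441, 0.0], [-0.0, -0.0, -1.0]]
world [ 577. -186.  153.] tool units [-0.001 -0.044  0.097]
```

Call:
apply_moves(angular=[[0,0,0],[0,0,0],[0,0,0],[0,0,0],[0,0,0],[0,0,0],[0,0,0],[0,0,0],[0,0,0],[0,0,0]], delta_pos=[[0,-0.04,0],[0,0,0.02],[0,0,0.02],[0,0,0.02],[0,0,0.02],[0,0,0.02],[0,0,0],[0,0,0],[0,0,0],[0,0,0]], claw=[0,0,0,0,0,0,0,0,0,0])

```text
time_s: 14.45
position: [577.4, -186.3, 153.1]
tcp_rot: [0.0, 0.849, 0.529, 0.0]
contact_force: [-2.7, 1.1, 4.3]
finger_gap: -0.004
grip_force: 2.2
```

```bash
python3 -c "
from h import *
go((-150,-60,153))"
```

```text
t 14.45 pos [ 577.4 -186.3  153.1] local -149.9 -60.4 F [-2.7  1.1  4.3] gap -0.0 q [-0.45  0.34  1.54  0.    1.26  0.  ]
[[0.441, 0.897, 0.0], [0.897, -0.441, -0.0], [0.0, 0.0, -1.0]]
world [ 577. -186.  153.] tool units [-0.002 -0.006  0.002]
```

Depth and force both fit a full press. I'll nudge 1.5 mm further to be sure, then lift clear.

Call:
apply_moves(angular=[[0,0,0],[0,0,0],[0,0,0],[0,0,0],[0,0,0],[0,0,0],[0,0,0],[0,0,0],[0,0,0],[0,0,0]], delta_pos=[[0,0,0.01],[0,0,0.01],[0,0,0],[0,0,0],[0,0,0],[0,0,0],[0,0,0],[0,0,0],[0,0,0],[0,0,0]], claw=[0,0,0,0,0,0,0,0,0,0])

```text
time_s: 15.45
position: [577.4, -186.3, 153.0]
tcp_rot: [0.0, 0.849, 0.529, 0.0]
contact_force: [-5.3, 1.2, 10.1]
finger_gap: -0.001
grip_force: 5.2
```

Call:
apply_moves(angular=[[0,0,0],[0,0,0],[0,0,0],[0,0,0],[0,0,0],[0,0,0],[0,0,0],[0,0,0],[0,0,0],[0,0,0]], delta_pos=[[0,0,-0.1],[0,0,-0.3],[0,0,-0.4],[0,0,-0.4],[0,0,-0.4],[0,0,-0.2],[0,0,0],[0,0,0],[0,0,0],[0,0,0]], claw=[0,0,0,0,0,0,0,0,0,0])

```text
time_s: 16.45
position: [576.4, -185.9, 284.0]
tcp_rot: [-0.002, 0.849, 0.529, -0.001]
contact_force: [-0.3, 0.4, -0.1]
finger_gap: 0.002
grip_force: 0.0
```

```bash
python3 lid.py; python3 -c "
from h import *
s=r.snapshot('top');cv2.imwrite('pics/t2.png',s['color']);P=cloud(s);l=P[...,:2]-O;x=l@xa;y=l@ya
m=(x<-186)&(x>-260)&(abs(y)<165)&(P[...,2]>60)&(P[...,2]<74);print('cass',m.sum(),np.nanpercentile(x[m],[1,50,99]))"
```

```text
t 16.45 pos [ 576.4 -185.9  284. ] local -149.9 -59.4 F [-0.3  0.4 -0.1] gap 0.0 q [-0.45  0.24  1.39  0.    1.51  0.  ]
[[0.441, 0.897, -0.004], [0.897, -0.441, 0.002], [-0.0, -0.004, -1.0]]
lid -0.0013816234230517206 [1.38162430e-03 1.79851799e+02] 1344
cass 57 [-193.68645758 -189.69641283 -186.24160969]
```

View pics/t2.png

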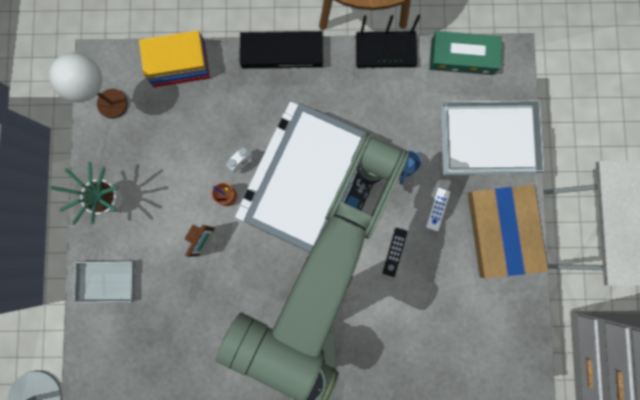

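The lid is shut, the cassette is home, and the button reached its stop (10 N) and was released. The loose things are where they were (remotes at (396,250) and (438,208), mug at (410,163)).

```bash
python3 -c "
from h import *
print(r.finish_job())"
```

```text
the job is handed in; nothing more can be done
None
```

The job is handed in: I pushed the cassette home, closed the lid gently, then pressed and released the green start button; the red button was not touched, the loose things show no visible movement, and no verdict was returned.

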